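# Set the length of a painter's wrist rest and lock it

### The job

Draw the sprung leg of the wrist rest out by its wooden crosspiece until the black clip ring on the leg is level with the mouth of the channel. While holding the leg there, swing the grey cam lever fully closed alongside it, and finish still holding: leg and closed lever squeezed firmly together between your fingers, the ring still at the mouth. Close the lever only once the leg is at its mark, and do not disturb the porcelain and tools around it.

Things in the scene. Friction and masses are not known exactly. Their poses are not given: they have to be found in the camera images.
- rest: the wrist rest's fixed stand, bolted down: a dark foot carrying a level open-topped aluminium channel (170 mm long, 30 wide, top 73 above the table). Origin on the table below the middle of the channel's open end (the mouth); x points from the mouth back along the channel, y to the lever's side, z up. The leg slides out of the mouth along -x.
- mouth (a point): centre of the channel's mouth (end face), 62 mm above the table; same axes as rest.
- leg: the sliding leg, a 14 x 14 mm steel bar, centre line 62 mm above the table. Axes as rest; its origin is that of rest when fully in (the start) and moves along -x as it comes out, 55 mm at most. A spring always draws it in, with 2 N when in, 4 N when out, also with the lever closed: let go, it slides back. Bare bar, with room below and beside it, from mouth to crosspiece.
- crosspiece (a point): centre of the wooden crosspiece fixed on the leg's outer end: 120 mm wide across the leg, 12 mm thick along it, 76 to 96 mm above the table, so it passes over the lever. Its inner face is at x = -48 mm in the leg's frame. The leg can be drawn out by pushing on this inner face with open fingers reaching down on both sides of the bar.
- grip (a point): point on the leg's centre line 11 mm inside the crosspiece's inner face, where a 22 mm wide finger that touches the crosspiece is centred along the leg; 62 mm above the table; moves with the leg.
- mark (a point): centre of the black clip ring (round the bar, with a flat top 6 mm long, 30 wide across the channel, up to 77 mm above the table) that marks the length; on the leg's centre line. It starts 25 to 38 mm inside the channel (+x of mouth), moves with the leg and does not slip on it.
- lever: the grey cam lever: a bar 9 mm thick, 55 to 69 mm above the table, reaching 88 mm from its pivot. Origin on the table below the pivot; x points from tip to pivot. Closed (at its stop) it is parallel to the leg, faces 14 and 23 mm from the leg's centre line: leg plus lever span y = -7 to 23 mm of rest. Open, the tip stands out to +y; the angle between the x axes starts at 0.3 to 0.48 rad.
- pivot (a point): the lever's upright pivot, beside the mouth: x = 10, y = 18.5 mm in rest, 62 mm above the table. Stiff: the lever stays where it is left; pushing it takes about 1 N near the tip. It turns about z only.
- lever_tip (a point): the end of the lever's bar, 84 mm from the pivot, 62 mm above the table.
- bowl: small white porcelain bowl, 110 mm across, 50 high; a bystander, leave it alone. Origin at the centre of its underside.
- dish: flat white porcelain dish, 90 mm across, 22 high; a bystander, leave it alone. Origin at the centre of its underside.
- weight: white porcelain bar, 90 x 26 x 16 mm, its long side along its x axis; a bystander, leave it alone. Origin at the centre of its underside.
- jar: amber glass pigment jar, 48 mm across, 60 high; a bystander, leave it alone. Origin at the centre of its underside.
- brush: slim round paint brush, 190 mm long, 8 thick, lying along its x axis; its origin lies under its middle; a bystander, leave it alone.
- teabowl: white porcelain tea bowl, 120 mm across, 75 high; a bystander, leave it alone. Origin at the centre of its underside.
- plate: white porcelain plate, 140 mm across, 20 high; a bystander, leave it alone. Origin at the centre of its underside.

How it is judged:
By the outcome, as a careful person would: the job done as asked, in the order asked, and still so for the second after the job is handed in, while the arm keeps its last pose, push and grip.
It also fails if it takes over 32 s, if anything falls off the work surface, if the arm or the gripper's body presses on something with over 40 N, if the wrist force passes 120 N, or if a joint passes its speed limit or range.

### The arm

A 7-joint arm with a two-finger parallel gripper is mounted at the origin on the work surface. World frame = base frame: x ahead of the robot, y to its left, z up, the work surface at z = 0. Lengths are in m, angles in rad, forces in N, time in s.
With the tool pointing down it reaches from about 0.425 to 0.875 m from the base axis. Payload 4.7 kg.
Tool frame: the origin (TCP) lies midway between the tips of the shut fingers; the grasp point (between the pads) lies 19 mm behind it; z points along the fingers, y is the line along which they close (so a half turn about z gives the same grasp; the last joint's range is limited). The gripper opens to 87 mm and grips with 3 to 60 N. Pads are 19 mm wide; open, the fingers measure 117 mm over their backs; the gripper's body (75 mm by 190 mm) begins 51 mm behind the grasp point.
Start: joints at [-1.243, 0.321, -0.07, 1.45, 0.023, 1.371, -0.057], TCP at [0.201, 0.618, 0.223] pointing down, gripper open.
Joint ranges: [-2.86, 2.86], [-0.3, 2.09], [-1.38, 1.24], [0.06, 2.45], [-1.56, 4.7], [0.09, 2.05], [-2.69, 2.69]. Speed limits (rad/s): [2.57, 2.57, 3.14, 3.14, 3.14, 3.14, 3.14].

### API

Orientations are given as a rotation vector (axis times angle).
In Python, from bench import ctrl gives the robot as it stands. The module is installed in compiled form; this text tells all that it offers.
- The arm moves only by the shell command python3 -m handwheel 'ROWS' [FORCE]. ROWS is JSON, a list of rows, each a list of 7 numbers: the finger opening in m, from 0 to 0.087, then the shift along the tool's x, y, z in m, then the turn, a rotation vector about the tool's x, y, z in degrees. A call has 1 to 12 rows; each row shifts and turns the commanded pose from where the row before left it, along the tool's axes as they then stand; what a row does not reach is not made up. A row lasts 1/8 s, in which the tool goes at most 62.5 mm and 10.7 degrees, less where a joint would pass 70% of its speed; a pose out of reach is approached as far as the arm can. A call is refused whole if a number of a shift passes 0.0625 or a number of a turn 10.7, either way. A call with a gripper value outside its range is refused whole. The fingers move at their own pace and stop on an object; FORCE is the grip in N (left out, the last holds). Time passes only in rows, so rows that do not move let the fingers close. It gives the time, the measured TCP pose, the force, the opening and the grip force at its end, in the units of the state.
- ctrl.get_state(): the state, without advancing time (a new reading comes with each control period).
- ctrl.get_image(name): name is "side" or "top" or "wrist"; returns (picture, depth): 384x512x3 uint8, blue, green, red; 384x512 float32, m along the optical axis (not along the pixel's ray), 0 where there is no reading.
- ctrl.camera_info(name): a dict with "intrinsics" (3x3 intrinsics, pixels), "D" ([k1, k2, p1, p2, k3] as OpenCV has them; the pictures are not rectified), "R" (3x3) and "t" (3): a world point X has camera coordinates R X + t. Camera axes: x right, y down, z forward; pixel columns grow to the right and rows downward; lengths in m; the calibration is good to about 2 mm. A picture is of the moment at which its call begins: read the wrist's pose just before it. camera_info takes no time and is no camera call; for the wrist camera it gives the pose at the moment of the call.
- ctrl.close_job(): hands the job in; it is judged then, once.
The state is a dict: "time": time; "joint_positions": joint angles; "qd": joint speeds; "joint_torque": joint torques, N m; "position": TCP position; "tool_rot": TCP orientation; "ft_force": force on the tool from outside, world axes, zero at the start; "torque": the same for the moment, N m; "grip_width": opening from 0.0 (shut) to 1.0 (fully open); "grip_force": force on a finger pad.
Only numpy, scipy, OpenCV 4.12 (cv2) and the standard library are available. Lean on these libraries where they do the work, as an engineer would, in place of code of your own. Each camera call takes 0.05 s, during which the arm holds its last target. There are 200 camera calls.

## Working session

There is one attempt and no reset: what is moved stays moved. The work goes in short steps, Python scripts to look and compute and a shell command to move; the robot and the scene stay as the last step left them, time stands still between calls to the robot, and variables do not carry over. Pictures are saved under pics/ and viewed, at most 10 in all, crops included, and the job is handed in when it is done.

```bash
mkdir -p pics; cat > h.py <<'E'
import numpy as np, cv2
from bench import ctrl
def cloud(name):
    im,d=ctrl.get_image(name); c=ctrl.camera_info(name)
    K=np.array(c["intrinsics"]);D=np.array(c["D"]);R=np.array(c["R"]);t=np.array(c["t"])
    v,u=np.mgrid[0:384,0:512]
    p=cv2.undistortPoints(np.stack([u,v],-1).reshape(-1,1,2).astype(np.float64),K,D).reshape(384,512,2)
    P=np.dstack([p,np.ones((384,512))])*d[...,None]
    return im,d,(P-t)@R
E
python3 - <<'E'
from h import *
for n in("top","side"):
    im,d,W=cloud(n); cv2.imwrite(f"pics/{n}0.png",im); np.savez(f"{n}0.npz",im=im,d=d,W=W)
    c=ctrl.camera_info(n); print(n, -np.array(c["R"]).T@np.array(c["t"]))
s=ctrl.get_state(); print({k:np.round(s[k],3) for k in s})
E
```

```text
top [0.329511   0.00289237 1.31683382]
side [ 0.51632916 -0.8533797   1.10137037]
{'time': np.float64(0.1), 'joint_positions': array([-1.243,  0.322, -0.07 ,  1.452,  0.023,  1.371, -0.057]), 'qd': array([-0.001, -0.003,  0.002, -0.004, -0.001, -0.001, -0.   ]), 'joint_torque': array([-1.0000e-03, -4.9258e+01, -4.0600e-01, -3.1340e+01, -6.4000e-02,
        4.0000e-02,  0.0000e+00]), 'position': array([0.201, 0.618, 0.222]), 'tool_rot': array([-4.910e-01, -3.103e+00,  3.000e-03]), 'ft_force': array([-0.352, -0.218, -0.28 ]), 'torque': array([ 0.006,  0.013, -0.001]), 'grip_force': np.float64(0.0), 'grip_width': np.float64(0.994)}
```

View pics/top0.png

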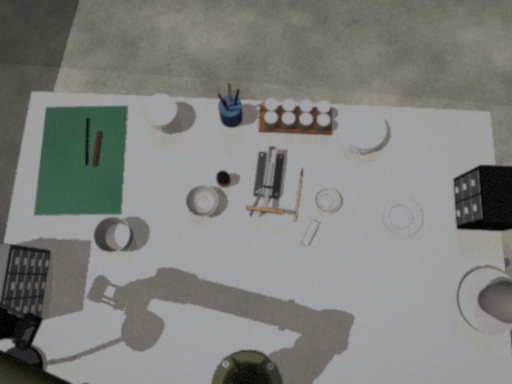

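View pics/side0.png

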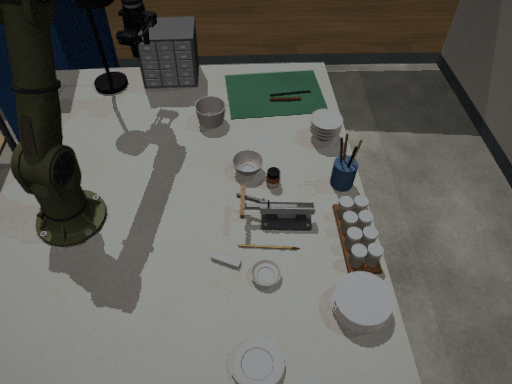

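The top view shows the rest at about (268,180), its crosspiece at (265,210) on the robot's side, and the lever tip at about (252,205). The brush is at (299,195) on the right, the bowl at (203,200) and the jar at (224,178). Next I zoom in and fit.

```bash
python3 - <<'E'
from h import *
z=np.load("top0.npz");im=z["im"];W=z["W"]
cv2.imwrite("pics/topz.png",cv2.resize(im[140:240,190:340],None,fx=5,fy=5,interpolation=cv2.INTER_CUBIC))
for n in("top0","side0"):
    z=np.load(n+".npz");im=z["im"].astype(int);W=z["W"]
    b,g,r=im[...,0],im[...,1],im[...,2]
    roi=(np.abs(W[...,0]-0.65)<.2)&(np.abs(W[...,1])<.25)
    for lab,m in(("wood",(r-b>40)&(W[...,2]>.065)&(W[...,2]<.11)),("z>.066 other",(r-b<25)&(W[...,2]>.066)&(W[...,2]<.085)),("z .05-.066",(r-b<25)&(W[...,2]>.05)&(W[...,2]<.066)),("table",(np.abs(W[...,2])<.008))):
        P=W[m&roi]
        if len(P)<5: print(n,lab,len(P));continue
        e,v=np.linalg.eigh(np.cov(P[:,:2].T))
        print(n,lab,len(P),P.mean(0).round(4),P.min(0).round(3),P.max(0).round(3),"ax",v[:,1].round(3),np.sqrt(e).round(4))
E
```

```text
top0 wood 123 [ 0.5516 -0.031   0.0953] [ 0.544 -0.088  0.067] [0.566 0.024 0.102] ax [0.081 0.997] [0.0033 0.0328]
top0 z>.066 other 385 [ 0.6487 -0.0346  0.0711] [ 0.535 -0.089  0.066] [0.775 0.098 0.084] ax [-0.985  0.172] [0.0169 0.0618]
top0 z .05-.066 353 [0.6613 0.0479 0.0566] [ 0.526 -0.06   0.05 ] [0.771 0.231 0.066] ax [-0.444  0.896] [0.0477 0.0996]
top0 table 13296 [ 0.6458 -0.0015 -0.    ] [ 0.45  -0.25  -0.008] [0.85  0.25  0.008] ax [0.015 1.   ] [0.1222 0.1466]
side0 wood 101 [ 0.5527 -0.0336  0.0942] [ 0.546 -0.094  0.09 ] [0.561 0.027 0.099] ax [0.084 0.996] [0.0029 0.0339]
side0 z>.066 other 447 [ 0.6606 -0.0411  0.0698] [ 0.538 -0.094  0.066] [0.774 0.012 0.084] ax [-0.99   0.141] [0.0149 0.0605]
side0 z .05-.066 539 [ 0.6599 -0.0015  0.0587] [ 0.528 -0.069  0.05 ] [0.773 0.223 0.066] ax [-0.451  0.893] [0.0566 0.0772]
side0 table 12016 [ 0.651  -0.0346 -0.0014] [ 0.45  -0.25  -0.008] [0.85  0.25  0.008] ax [-0.004  1.   ] [0.1232 0.1454]
```

View pics/topz.png

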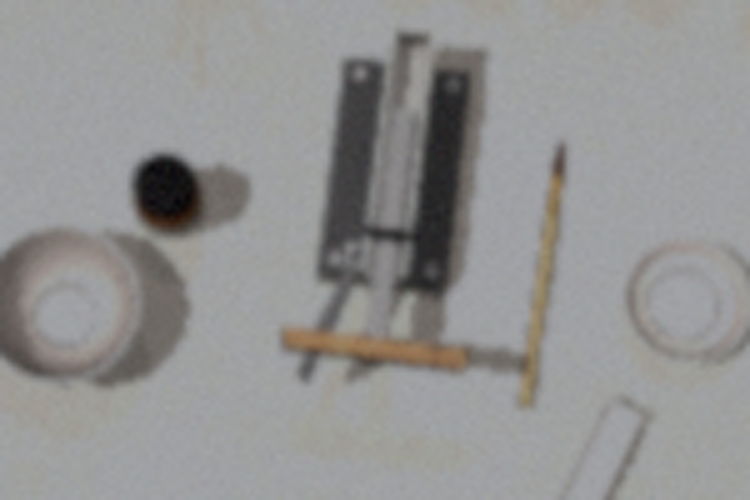

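Zoom view: the lever tip is at (305,375), left of the leg, and the ring is at (390,234). The mouth is at about (390,285), and the jar, bowl and brush are well clear. I estimate the mouth at (0.606, -0.037) with rest yaw of about -4.7°. I'll hover there and refine from the wrist.

```bash
python3 -m handwheel '[[0.087,-0.0425,-0.0372,0,0,0,0],[0.087,-0.0425,-0.0372,0,0,0,0],[0.087,-0.0425,-0.0372,0,0,0,0],[0.087,-0.0425,-0.0372,0,0,0,0],[0.087,-0.0425,-0.0372,0,0,0,0],[0.087,-0.0425,-0.0372,0,0,0,0],[0.087,-0.0425,-0.0372,0,0,0,0],[0.087,-0.0425,-0.0372,0,0,0,0],[0.087,-0.0425,-0.0372,0,0,0,0],[0.087,-0.0425,-0.0372,0,0,0,0],[0.087,-0.0425,-0.0372,0,0,0,0],[0.087,-0.0425,-0.0372,0,0,0,0]]'
python3 -m handwheel '[[0.087,-0.0425,-0.0372,0,0,0,0],[0.087,0,0,0,0,0,-6.6],[0.087,0,0,0,0,0,-6.7],[0.087,0,0,0,0,0,0],[0.087,0,0,0,0,0,0]]'
python3 - <<'E'
from h import *
from scipy.spatial.transform import Rotation as Ro
s=ctrl.get_state();print(s["position"],Ro.from_rotvec(s["tool_rot"]).as_matrix().round(3))
im,d,W=cloud("wrist");np.savez("w0.npz",im=im,d=d,W=W);cv2.imwrite("pics/w0.png",im)
c=ctrl.camera_info("wrist");print(-np.array(c["R"]).T@np.array(c["t"]))
E
```

```text
time: 1.6
position: [0.5485, 0.0347, 0.2224]
tool_rot: [-0.49, -3.103, -0.001]
ft_force: [0.5, 0.7, -0.3]
grip_width: 0.999
grip_force: 0.0
time: 2.22
position: [0.5767, -0.0121, 0.2224]
tool_rot: [-0.131, -3.139, -0.0]
ft_force: [-0.3, -0.4, 0.3]
grip_width: 1.003
grip_force: 0.0
[ 0.57674503 -0.0120841   0.22238091] [[-0.997  0.083 -0.   ]
 [ 0.083  0.997  0.   ]
 [ 0.     0.    -1.   ]]
[ 0.50667054 -0.00718155  0.3863409 ]
```

View pics/w0.png

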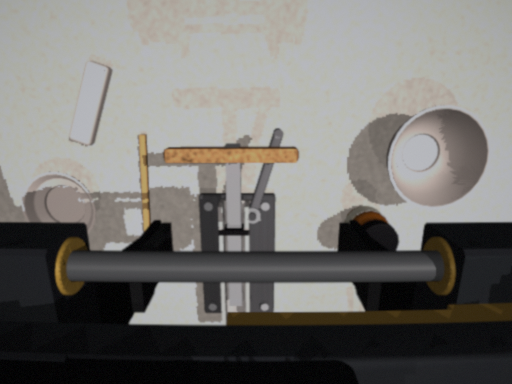

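The wrist view shows the crosspiece at (231,155), running from 165 to 298, the lever tip at (278,130), the ring at (234,232) and the foot edge at about row 195. Next I fit these in metric terms.

```bash
python3 - <<'E'
from h import *
z=np.load("w0.npz");im=z["im"].astype(int);W=z["W"]
b,g,r=im[...,0],im[...,1],im[...,2]
w=(r-b>40)&(W[...,2]>.085)&(W[...,2]<.105); w[:140]=0;w[175:]=0;w[:,:155]=0;w[:,305:]=0
P=W[w]; e,v=np.linalg.eigh(np.cov(P[:,:2].T)); Y=v[:,1]*np.sign(v[1,1]); X=np.array([Y[1],-Y[0]])
for n in range(1):
    a=P[:,:2]@Y; x=P[:,:2]@X
    print("wood yaw",np.arctan2(X[1],X[0]),"z",np.median(P[:,2]),"y ext",np.percentile(a,[0,1,50,99,100]),"x",np.percentile(x,[0,2,5,50,95,98,100]))
# rest coords relative to the initial guess
M=np.array([.606,-.0366]); Q=W[...,:2]-M; qx=Q@X; qy=Q@Y; h=W[...,2]
for row in range(176,254,3):
    s=(np.abs(h[row]-.069)<.012)&(np.abs(qy[row])<.03)
    if s.any(): print(row,"x %.1f z %.1f y %.1f..%.1f"%(1e3*np.median(qx[row][s]),1e3*np.median(h[row][s]),1e3*qy[row][s].min(),1e3*qy[row][s].max()), im[row,234].tolist())
L=(h>.058)&(h<.076)&(qy>.015)&(qx<.0)&(qx>-.1)
L[:,:240]=0;A=np.c_[qx[L],qy[L]]; e,v=np.linalg.eigh(np.cov(A.T)); print("lever",len(A),A.mean(0),np.sqrt(e),np.arctan2(*(v[::-1,1]*np.sign(v[0,1]))),A.min(0),A.max(0),np.median(h[L]))
cv2.imwrite("pics/w0z.png",cv2.resize(z["im"][120:250,150:320],None,fx=4.5,fy=4.5,interpolation=cv2.INTER_CUBIC))
E
```

```text
wood yaw -0.08281277859093787 z 0.09774082231381419 y ext [-0.04604438 -0.04356103  0.01342685  0.07016758  0.07162759] x [0.54643085 0.5467438  0.54684029 0.55215824 0.55822544 0.55838797
 0.55868735]
176 x -30.0 z 70.8 y -8.0..29.7 [161, 159, 162]
179 x -26.9 z 70.5 y -7.2..29.7 [159, 158, 160]
182 x -24.0 z 70.7 y -7.2..29.7 [161, 159, 161]
185 x -21.0 z 70.8 y -7.3..29.7 [159, 158, 161]
188 x -17.9 z 70.6 y -7.4..29.7 [159, 158, 159]
191 x -14.9 z 70.6 y -7.3..28.8 [159, 158, 161]
194 x -11.8 z 70.4 y -7.4..27.8 [160, 158, 161]
197 x -8.8 z 70.8 y -7.6..27.9 [159, 156, 160]
200 x -5.7 z 70.7 y -7.6..26.9 [159, 157, 160]
203 x -2.5 z 70.4 y -15.4..25.9 [160, 158, 162]
206 x 0.5 z 70.7 y -15.7..24.9 [158, 158, 160]
209 x 3.2 z 71.9 y -15.3..25.0 [158, 157, 159]
212 x 6.2 z 72.4 y -15.4..24.9 [158, 157, 160]
215 x 9.1 z 72.9 y -15.6..24.9 [158, 157, 159]
218 x 12.5 z 72.4 y -15.7..24.9 [158, 157, 159]
221 x 15.8 z 72.0 y -15.7..23.0 [159, 157, 160]
224 x 19.3 z 71.3 y -15.8..14.0 [156, 154, 156]
227 x 22.5 z 71.3 y -15.9..14.0 [123, 122, 124]
230 x 23.2 z 77.6 y -15.7..14.0 [19, 16, 18]
233 x 26.1 z 78.3 y -15.6..14.0 [27, 24, 24]
236 x 32.2 z 71.3 y -15.0..13.9 [146, 145, 147]
239 x 35.6 z 71.2 y -15.2..13.9 [159, 158, 159]
242 x 38.8 z 71.3 y -15.5..13.9 [160, 158, 160]
245 x 42.1 z 71.3 y -15.5..13.9 [159, 157, 159]
248 x 45.2 z 71.8 y -15.7..13.9 [159, 157, 159]
lever 631 [-0.03510258  0.030892  ] [0.00270891 0.02413508] -0.30061733775915955 [-0.07494196  0.01594872] [-0.00029242  0.04629549] 0.07061002024585648
```

View pics/w0z.png

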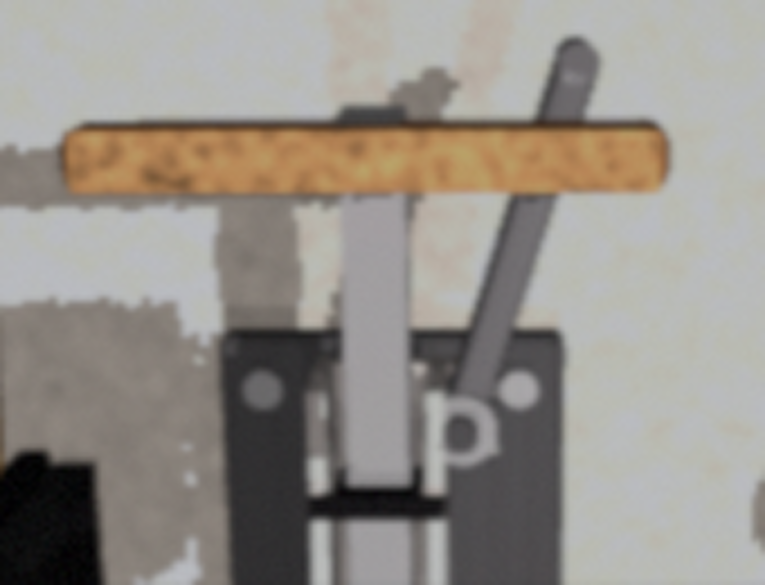

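Zoom: the ring band is at rows 496–518 (zoomed), the channel end at about 365 and the crosspiece's inner edge at about 192. The lever tip is at (575,45), lying at 0.30 rad. Next I cross-check the ring-to-mouth distance with all the views.

```bash
python3 - <<'E'
from h import *
X=np.array([.99657,-.08272]);Y=np.array([.08272,.99657]);M=np.array([.606,-.0366])
for n in("w0","top0","side0"):
    z=np.load(n+".npz");im=z["im"].astype(int);W=z["W"];Q=W[...,:2]-M;qx=1e3*(Q@X);qy=1e3*(Q@Y);h=1e3*W[...,2]
    br=im.mean(2); col=im[...,2]-im[...,0]
    wd=(col>40)&(h>85)&(h<105)&(np.abs(qx+54)<15)&(np.abs(qy)<70)
    print(n,"wood x",np.percentile(qx[wd],[2,50,98]).round(1),"y",np.percentile(qy[wd],[1,99]).round(1),"h",np.median(h[wd]))
    rg=(br<70)&(h>70)&(h<85)&(np.abs(qy)<13)&(qx>10)&(qx<50)
    print("  ring",rg.sum(),np.percentile(qx[rg],[2,25,50,75,98]).round(1),np.median(h[rg]))
    for s in(-1,1):
        wl=(br>90)&(h>70)&(h<78)&(np.abs(s*qy-13)<3)&(np.abs(qx)<15)
        print("  wall",s,wl.sum(),np.sort(qx[wl])[:6].round(1),h[wl].mean() if wl.any() else None)
    d=Y
    far=(br>90)&(h>68)&(h<80)&(np.abs(qy)<15)&(qx>120)&(qx<200); print("  far end",np.percentile(qx[far],[98,100]).round(1) if far.any() else None)
E
```

```text
w0 wood x [-60.2 -54.8 -48.6] y [-57.2  56.5] h 97.74082231381419
  ring 170 [22.7 23.2 24.2 26.1 27.7] 78.08156428160885
  wall -1 69 [-0.3  0.1  0.2  1.1  1.2  1.3] 74.46819676061504
  wall 1 92 [-0.4 -0.3 -0.2 -0.2  0.   0. ] 74.38222014563831
  far end [135.9 136.1]
top0 wood x [-60.  -54.5 -49.3] y [-55.4  56.3] h 95.66951727077918
  ring 13 [21.7 24.1 24.5 25.5 27.3] 77.26711955568925
  wall -1 8 [-1.   1.4  4.   8.2  9.  11.2] 73.83780715731803
  wall 1 9 [-1.1  1.3  4.6  5.   8.3  9. ] 73.12404268586975
  far end [168.1 168.3]
side0 wood x [-58.3 -53.1 -48.6] y [-60.1  56.3] h 94.33674985899037
  ring 13 [25.4 25.5 25.7 28.9 42.9] 74.08566709301496
  wall -1 3 [4.1 7.2 7.2] 72.28548820787171
  wall 1 0 [] None
  far end [168.1 168.8]
```

The mouth is at about -0.5 in my frame and the ring at about 25.3, so the draw is about 26 mm. The leg centre is at y ≈ -0.7. I'll shift so the fingers straddle both leg and lever with the gripper centre near rest y = +12 mm, then descend to TCP z = 43 mm and look at the contact force.

```bash
python3 -m handwheel '[[0.087,0,-0.0107,0,0,0,0],[0.087,0,0,0.04,0,0,0],[0.087,0,0,0.05,0,0,0],[0.087,0,0,0.045,0,0,0],[0.087,0,0,0.03,0,0,0],[0.087,0,0,0.014,0,0,0],[0.087,0,0,0,0,0,0],[0.087,0,0,0,0,0,0]]' 20
python3 -m handwheel '[[0.087,0.003,0,0,0,0,0],[0.087,0,0,0,0,0,0]]'
python3 -m handwheel '[[0.087,0.002,0,0,0,0,0],[0.087,0,0,0,0,0,0]]'
python3 -m handwheel '[[0.087,0.002,0,0,0,0,0],[0.087,0,0,0,0,0,0]]'
python3 -m handwheel '[[0.087,0.002,0,0,0,0,0],[0.087,0,0,0,0,0,0]]'
```

```text
time: 3.28
position: [0.5773, -0.0231, 0.0451]
tool_rot: [0.128, 3.136, 0.001]
ft_force: [-0.5, 0.1, 0.3]
grip_width: 0.998
grip_force: 0.0
time: 3.52
position: [0.5734, -0.0226, 0.0444]
tool_rot: [0.128, 3.138, 0.001]
ft_force: [0.4, -0.6, -0.6]
grip_width: 1.001
grip_force: 0.0
time: 3.78
position: [0.571, -0.0224, 0.0437]
tool_rot: [0.128, 3.139, 0.0]
ft_force: [0.3, -0.6, -0.6]
grip_width: 1.002
grip_force: 0.0
time: 4.03
position: [0.5694, -0.0223, 0.0436]
tool_rot: [0.128, 3.138, 0.0]
ft_force: [2.0, -0.7, -0.5]
grip_width: 0.998
grip_force: 0.7
time: 4.28
position: [0.5674, -0.0222, 0.0437]
tool_rot: [0.128, 3.138, 0.0]
ft_force: [2.1, -0.3, -1.2]
grip_width: 0.999
grip_force: 1.2
```

Contact came at tool qx ≈ -37.5, as predicted, with about 2 N on the tool. About 23.5 mm of draw remains.

```bash
python3 -m handwheel '[[0.087,0.006,0,0,0,0,0],[0.087,0.006,0,0,0,0,0],[0.087,0.006,0,0,0,0,0],[0.087,0.0045,0,0,0,0,0],[0.087,0,0,0,0,0,0],[0.087,0,0,0,0,0,0]]'
python3 - <<'E'
from h import *
s=ctrl.get_state();Q=s["position"][:2]-np.array([.606,-.0366]);print(Q@[.99657,-.08272],Q@[.08272,.99657])
a=[]
for n in("side","wrist","top"):
    im,d,W=cloud(n);np.savez(n+"1.npz",im=im,d=d,W=W)
    a.append(im)
s=cv2.resize(a[0][185:235,235:320],(800,470),interpolation=cv2.INTER_CUBIC)
cv2.imwrite("pics/c1.png",s)
cv2.imwrite("pics/c2.png",np.vstack([cv2.resize(a[1],(400,300)),cv2.resize(a[2][140:230,210:330],(400,300))]))
E
```

```text
time: 5.03
position: [0.5447, -0.0203, 0.0437]
tool_rot: [0.128, 3.139, 0.0]
ft_force: [3.2, -0.9, 1.5]
grip_width: 1.0
grip_force: 1.3
-0.062390002648854706 0.01115594608467655
```

View pics/c1.png

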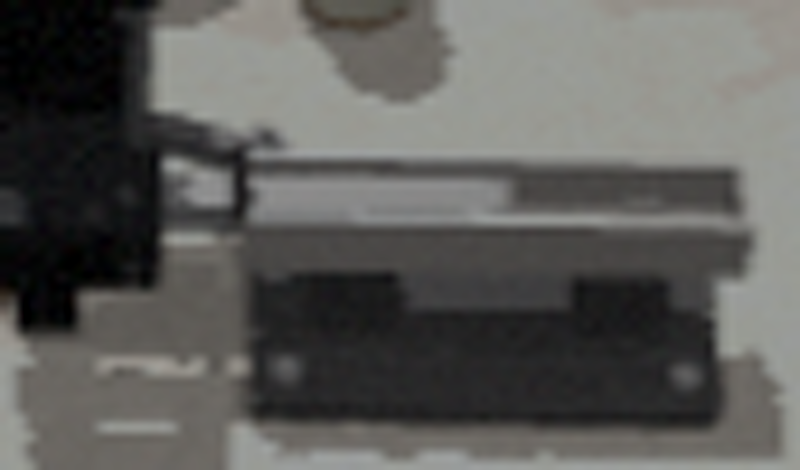

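View pics/c2.png

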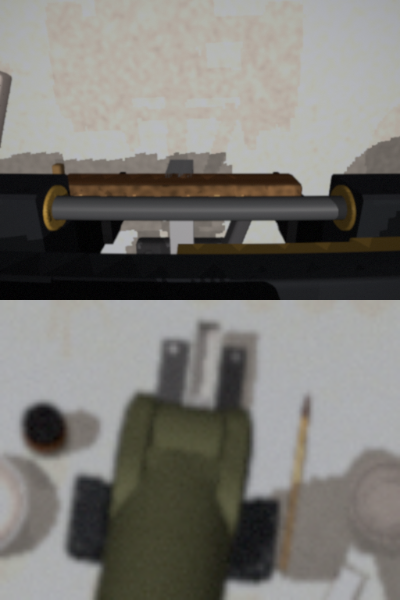

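Side crop: the black ring is at about (240,185) and the channel's end edge at about (247,240), so the ring is near the mouth. I'll project the model points to judge the offset exactly.

```bash
python3 - <<'E'
from h import *
im=np.load("side1.npz")["im"];c=ctrl.camera_info("side")
K=np.array(c["intrinsics"]);D=np.array(c["D"]);R=np.array(c["R"]);t=np.array(c["t"])
X=np.array([.99657,-.08272]);Y=np.array([.08272,.99657]);M=np.array([.606,-.0366])-.0005*X-.0007*Y
def pr(p):
    p=np.atleast_2d(p)/1e3; w=np.c_[M+p[:,:1]*X+p[:,1:2]*Y,p[:,2]]
    return cv2.projectPoints(w,cv2.Rodrigues(R)[0],t,K,D)[0][:,0]
names={"wall-near":[0,-15,73],"wall-bottom":[0,-15,50],"wall far top":[0,15,73],"chan far end near":[170,-15,73],"ringc":[0,0,77],"ring-3":[-3,0,77],"ring+3":[3,0,77]}
for n,p in names.items(): q=pr(p)[0]; print(n,q.round(2),"crop",((q-[235,185]+.5)*[800/85,9.4]).round(0))
g=cv2.cvtColor(im,cv2.COLOR_BGR2GRAY).astype(np.float32)
xs=np.arange(-14,14,1.)
def prof(y,z):
    q=pr([[x,y,z] for x in xs]).astype(np.float32); return cv2.remap(g,q[:,0],q[:,1],cv2.INTER_LINEAR).ravel().astype(int)
print(xs.astype(int))
for y,z in((-10,77),(-5,77),(0,77),(5,77),(-15,65),(-15,60),(-15,55),(-15,71),(15,73)): print(y,z,prof(y,z))
# both channel ends in initial picture for an offset check
g=cv2.cvtColor(np.load("side0.npz")["im"],cv2.COLOR_BGR2GRAY).astype(np.float32)
print("initial");xs=np.arange(-14,40,1.)
for y,z in((-15,65),(-15,55),(-5,77),(0,77),(5,77)): print(y,z,prof(y,z))
xs=np.arange(155,185,1.); print("far",prof(-15,65),prof(-15,60))
E
```

```text
wall-near [259.5  207.59] crop [235. 217.]
wall-bottom [259.32 212.16] crop [234. 260.]
wall far top [259.56 199.99] crop [236. 146.]
chan far end near [314.86 208.68] crop [756. 227.]
ringc [259.56 202.95] crop [236. 173.]
ring-3 [258.59 202.94] crop [227. 173.]
ring+3 [260.54 202.97] crop [245. 174.]
[-14 -13 -12 -11 -10  -9  -8  -7  -6  -5  -4  -3  -2  -1   0   1   2   3
   4   5   6   7   8   9  10  11  12  13]
-10 77 [127 131 134 138 138 138 138 137 135 134 125 115 104  85  63  38  36  48
  59  74  90 108 119 126 134 138 138 138]
-5 77 [121 127 133 139 140 140 140 138 137 136 127 116 105  86  60  37  42  62
  82  99 111 123 131 133 136 138 138 138]
0 77 [129 132 134 137 133 131 127 122 117 114 107  98  90  73  55  35  37  50
  65  74  81  88  91  90  90  90  92  94]
5 77 [86 80 75 69 66 63 61 58 54 50 48 46 44 41 37 33 39 50 62 70 77 83 87 87
 87 87 84 84]
-15 65 [103 105 104 104 102  97  95  89  82  76  72  72  72  71  71  70  70  70
  69  69  70  71  72  72  72  72  72  72]
-15 60 [145 145 143 143 141 135 131 124 116 108 102 103 103 102  98  95  91  84
  78  72  72  72  72  72
[... 934 characters left out ...]
4  38  50  63  77  92 107 114 120 126 128 128 128 128]
0 77 [132 131 130 129 125 123 119 114 110 108 106 104 103 101 100  98  97  97
  97  95  91  87  84  83  84  83  84  85  86  89  91  91  89  86  84  76
  68  60  49  35  23  34  47  58  68  77  87  90  93  96  97  98  98  99]
5 77 [81 74 68 61 60 59 57 55 51 47 48 49 51 56 63 70 73 77 81 82 82 81 80 80
 79 78 77 78 78 80 81 80 80 80 79 74 67 61 51 41 29 37 46 55 62 67 74 76
 76 77 74 73 72 72]
far [ 66  65  66  66  67  66  66  66  65  64  64  67  72  77  89 103 117 128
 134 140 143 143 143 143 143 144 144 144 144 144] [ 64  64  64  64  64  64  64  63  63  63  63  64  73  80  88 102 116 129
 134 138 142 143 143 143 143 144 144 144 144 143]
```

The views agree: the ring has moved 24.9 mm and about 0.9 mm remains. I'll finish the draw, then close while recentring onto leg plus lever at y = 8 mm.

```bash
python3 -m handwheel '[[0.087,0.001,0,0,0,0,0],[0.087,0,0,0,0,0,0],[0.087,0,0,0,0,0,0]]'
python3 -m handwheel '[[0.08,0,-0.002,0,0,0,0],[0.07,0,-0.0019,0,0,0,0],[0.06,0,0,0,0,0,0],[0.052,0,0,0,0,0,0],[0.045,0,0,0,0,0,0],[0.04,0,0,0,0,0,0],[0.036,0,0,0,0,0,0],[0.036,0,0,0,0,0,0]]' 20
python3 -m handwheel '[[0.033,0,0,0,0,0,0],[0.03,0,0,0,0,0,0],[0.025,0,0,0,0,0,0],[0.02,0,0,0,0,0,0],[0.02,0,0,0,0,0,0],[0.02,0,0,0,0,0,0]]' 20
python3 - <<'E'
from h import *
s=ctrl.get_state();Q=s["position"][:2]-np.array([.606,-.0366]);print(Q@[.99657,-.08272],Q@[.08272,.99657],s["grip_width"]*87)
E
```

```text
time: 5.55
position: [0.5439, -0.0202, 0.0437]
tool_rot: [0.128, 3.138, 0.0]
ft_force: [3.8, -0.2, 2.0]
grip_width: 1.004
grip_force: 1.7
time: 6.55
position: [0.5433, -0.0242, 0.0435]
tool_rot: [-0.128, -3.139, -0.0]
ft_force: [2.6, -0.9, 0.3]
grip_width: 0.423
grip_force: 1.8
time: 7.3
position: [0.5434, -0.0232, 0.0436]
tool_rot: [0.127, 3.139, 0.002]
ft_force: [2.2, 4.4, -0.6]
grip_width: 0.336
grip_force: 21.2
-0.0634835773399532 0.008195574645782112 29.272679237731033
```

The fingers stopped at about 29.3 mm against the expected 30, with 21 N of grip. I'll relieve the 4 N side load, firm up the grip and check the ring.

```bash
python3 -m handwheel '[[0.02,0,0.0008,0,0,0,0],[0.02,0,0,0,0,0,0],[0.02,0,0,0,0,0,0],[0.02,0,0,0,0,0,0]]' 35
python3 - <<'E'
from h import *
s=ctrl.get_state();Q=s["position"][:2]-np.array([.606,-.0366]);print(Q@[.99657,-.08272],Q@[.08272,.99657],s["grip_width"]*87,s["torque"])
c=ctrl.camera_info("side");K=np.array(c["intrinsics"]);D=np.array(c["D"]);R=np.array(c["R"]);t=np.array(c["t"])
im=ctrl.get_image("side")[0]
cv2.imwrite("pics/c3.png",cv2.resize(im[170:240,220:325],(800,533),interpolation=cv2.INTER_CUBIC))
X=np.array([.99657,-.08272]);Y=np.array([.08272,.99657]);M=np.array([.606,-.0366])-.0005*X-.0007*Y
g=cv2.cvtColor(im,cv2.COLOR_BGR2GRAY).astype(np.float32);xs=np.arange(-14,14,1.)
print(xs.astype(int))
for y in(-10,-5,0,5):
    w=np.array([[*(M+x/1e3*X+y/1e3*Y),.077] for x in xs]);q=cv2.projectPoints(w,cv2.Rodrigues(R)[0],t,K,D)[0][:,0].astype(np.float32)
    print(y,cv2.remap(g,q[:,0],q[:,1],1).ravel().astype(int))
E
```

```text
time: 7.8
position: [0.5434, -0.0233, 0.0436]
tool_rot: [-0.128, -3.139, -0.0]
ft_force: [2.1, 3.4, -0.2]
grip_width: 0.325
grip_force: 36.2
-0.06352509114152347 0.008025043353635401 28.28877198243476 [ 0.6221346  -0.2223697   0.13214018]
[-14 -13 -12 -11 -10  -9  -8  -7  -6  -5  -4  -3  -2  -1   0   1   2   3
   4   5   6   7   8   9  10  11  12  13]
-10 [ 83  88  93  98 105 112 119 119 118 116 107  95  82  70  58  45  52  74
  94 110 120 131 137 137 138 139 139 139]
-5 [ 84  93 104 113 120 127 133 130 125 120 110  98  85  74  61  49  58  77
  96 111 121 132 137 138 138 139 139 139]
0 [63 67 72 77 81 88 92 89 84 81 73 64 56 50 46 41 46 55 65 73 80 86 89 89
 90 90 91 92]
5 [49 53 55 58 60 61 62 59 56 54 51 49 46 45 43 42 47 56 66 72 77 81 84 84
 84 84 84 85]
```

View pics/c3.png

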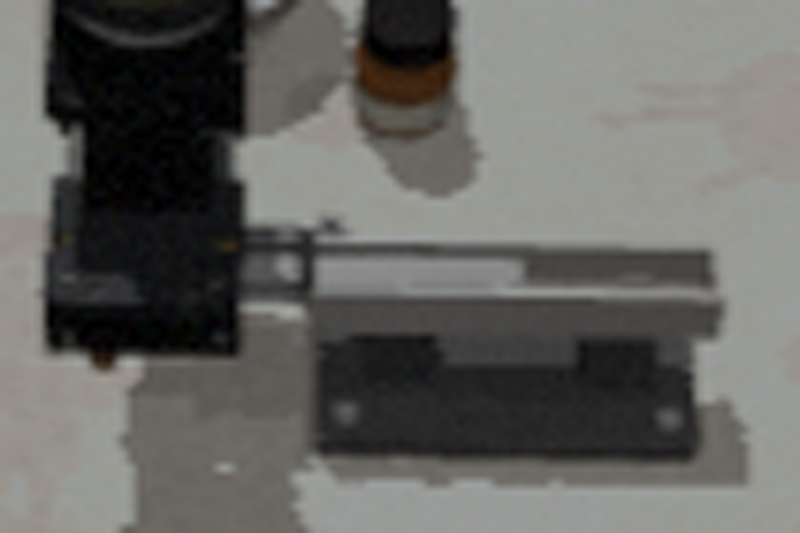

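The lever is folded alongside the leg inside the fingers, and the ring at about (300,262) sits level with the channel end at about (312,275). By the profile the ring centre is within about 0.5 mm of the mouth. I'll let it settle briefly, then hand in.

```bash
python3 -m handwheel '[[0.02,0,0.0004,0,0,0,0],[0.02,0,0,0,0,0,0],[0.02,0,0,0,0,0,0],[0.02,0,0,0,0,0,0],[0.02,0,0,0,0,0,0],[0.02,0,0,0,0,0,0]]' && python3 -c "
from bench import ctrl
print(ctrl.close_job())"
```

```text
time: 8.6
position: [0.5434, -0.0233, 0.0435]
tool_rot: [-0.128, -3.139, 0.001]
ft_force: [1.3, -0.5, 0.4]
grip_width: 0.329
grip_force: 36.0
the job is handed in; nothing more can be done
None
```

The job is handed in at 8.6 s: the leg is drawn out about 26 mm with the ring within about 0.5 mm of the mouth by the side camera, the lever was closed after that, and the gripper is still holding both at 36 N.

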